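Pack the handheld meter into its foam case and shut the lid

TASK

Put the handheld meter back into its die-cut pocket in the open instrument case: lay it display up and the way round that fits, then push it down until it sits fully home, flush with the foam, while the lid is still open. Then swing the case's lid shut, leaving the timer, the tube rack and the bottle on the bench as they are.

Things in the scene. Friction and masses are not known exactly. Their poses are not given: they have to be found in the camera images.
- meter: Handheld pH meter, loose, display up, 0.22 kg +-30 %: blue sleeve, white face, 32 mm thick, upright sides. Handle 46 mm wide, x -90 to +15 mm; head 68 mm wide, x +15 to +80 mm; steel probe socket (14 mm diameter, y = +16, z = 16 mm) at x +80 to +94 mm. Underside's edges rounded 5 mm. Origin: underside, on the centre line, 3 mm from under the centre of mass; x from handle to head, z up.
- meter_head (a point): Centre of the display on the meter's top face: 47.5 mm ahead of the meter's origin, 32 mm above its underside.
- meter_keys (a point): Middle of the keypad on the handle's top face, 45 mm behind the meter's origin, 32 mm above its underside.
- case: Grey instrument case, fixed; 280 mm along its x, 215 mm along its y, rim 62 mm above the bench, walls 4 mm. Origin: centre of its underside. Hinge on its +y side, carry handle (22 mm out, 36 mm up) on its -y side. Filled with grey foam (yellow on pocket floors), top 56 mm up. The meter's pocket is in the -y half; a probe and two small bottles, fixed and no higher than the foam, are in the +y half.
- pocket (a point): Point on the pocket's floor where the meter's origin lies when home: 24 mm above the bench, 32 mm below the foam's top, at case x = 0, y = -36 mm; axes as the case's. The pocket has the meter's outline plus 2 mm all round, head to +x, socket slot to +y, 32 mm deep, so a meter that is home is flush with the foam.
- nub_line (a point): Point over the pocket point, level with the foam's top. Four springy foam nubs (at x +48 and -65 mm from here, on both sides) reach 1.5 mm into the meter's outline. A meter laid in rests on them, underside about 6 mm below the foam's top, 26 mm of it free above; a push of 6 to 14 N down on its top face (in the middle, or on head and keys in turn) drives it past them and all the way home.
- lid (a joint): Lid angle: 0 shut, 1.9 rad fully open, leaning back past upright; starts at 1.65 to 1.85. Padded shell 280 x 215 mm, 24 mm deep, 0.45 kg. Hinge friction holds it above about 1.1 rad; pushed below 0.9 rad it falls shut slowly by itself. It takes 1 to 4 N on its outer face near the free edge. Its pad clears a meter that is home by 4 mm, but it cannot shut over one that is not.
- hinge (a point): Middle of the hinge line, which runs along the case's x at the rim of the +y side: case y = +107.5 mm, 62 mm above the bench. The lid's rim plane passes through this line; its outer face lies 24 mm behind that plane.
- lid_edge (a point): Middle of the lid's free edge: 215 mm from the hinge line, 12 mm (half the lid's depth) behind its rim plane; moves with the lid.
- timer: White laboratory timer with a grey display, 62 x 58 x 18 mm, loose on the bench; origin: centre of its underside. Not to be disturbed.
- tube_rack: Blue rack with capped microtubes, 60 mm along x, 120 mm along y, 42 mm high, loose on the bench; origin: centre of its underside. Not to be disturbed.
- reagent: Amber glass bottle with a blue cap, 58 mm in diameter, 105 mm high, standing loose on the bench; origin: centre of its underside. Not to be disturbed.

How it is judged:
On the way, in this order (a step that is already met when the one before it is completed fails the run):
1. the meter is fully home in its pocket, flush with the foam and the right way round, with the lid still open (above 1.2 rad) (z of meter in the frame of pocket below 0.003 m and horizontal distance between meter and pocket below 0.005 m and x of meter_head in the frame of pocket above 0.04 m and angle between meter's own z axis and vertical below 0.04 rad and value of joint lid above 1.2 rad), for 0.2 s.
2. the lid is shut (below 0.04 rad) (value of joint lid below 0.04 rad), for 0.2 s.
At the end, for the whole second after the job is handed in: The meter lies still, display up, in its pocket with its head towards the case's +x: its underside within 3 mm of the pocket's floor (flush with the foam), its origin within 5 mm of the pocket's, tilted less than 0.04 rad; and the lid is shut (below 0.04 rad) (z of meter in the frame of pocket below 0.003 m and horizontal distance between meter and pocket below 0.005 m and x of meter_head in the frame of pocket above 0.04 m and angle between meter's own z axis and vertical below 0.04 rad and linear speed of meter below 0.02 m/s and value of joint lid below 0.04 rad); the robot touches nothing.
It fails at once if the timer, the tube rack or the bottle is moved by more than 20 mm (distance of any of timer, tube_rack, reagent from where it was at the start of the episode above 0.02 m).
It fails at once if the bottle or the tube rack is tipped over (angle between any of reagent, tube_rack's own z axis and vertical above 0.5 rad).
It also fails if it takes over 61 s, if anything falls off the work surface, if the arm or the gripper's body presses on something with over 40 N, if the wrist force passes 120 N, or if a joint passes its speed limit or range.

ROBOT

A 6-joint arm with a two-finger parallel gripper is mounted at the origin on the work surface. World frame = base frame: x ahead of the robot, y to its left, z up, the work surface at z = 0. Lengths are in m, angles in rad, forces in N, time in s.
With the tool pointing down it reaches from about 0.325 to 0.9 m from the base axis. Payload 6.1 kg.
Tool frame: the origin (TCP) lies midway between the tips of the shut fingers; the grasp point (between the pads) lies 19 mm behind it; x points along the fingers, y is the direction in which the jaws open and shut, and the axes are right-handed (so a half turn about x gives the same grasp; the last joint's range is limited). The gripper opens to 85 mm and grips with 20 to 120 N. Pads are 22 mm wide; open, the fingers measure 114 mm over their backs; the gripper's body (76 mm by 85 mm) begins 54 mm behind the grasp point. The pads swing forward as they close: fully open they stand 13 mm farther back than shut.
Start: joints at [1.022, 0.22, 1.526, -0, 1.395, -0.126], TCP at [0.256, 0.57, 0.231] pointing down, gripper open.
Joint ranges: [-2.98, 2.98], [-0.91, 2.08], [0.09, 2.57], [-1.24, 4.39], [0.2, 2.65], [-2.68, 2.68]. Speed limits (rad/s): [2.57, 2.57, 3.01, 3.14, 3.14, 3.14].

INTERFACE

Orientations are given as [roll, pitch, yaw] about the fixed x, y, z axes, in that order (R = Rz(yaw) Ry(pitch) Rx(roll)).
In Python, from plant import movep, move_l, set_joints, gripper_to, hold, inverse_kinematics, observe, get_image, get_calibration, Unreachable, job_done gives the robot as it stands. Calls block until the motion is done:
- movep(position, orientation): joint-space move of the TCP to a pose.
- move_l(position, feed=0.15, rotation=None, max_force=None): straight line of the TCP; rotation=None keeps the orientation; feed is the mean speed in m/s. With max_force (N) it stops when the force on the tool has changed by that much, and returns True; else False.
- set_joints(angles): joint-space move.
- gripper_to(opening, f_grip=None): finger opening in m; f_grip is the grip in N (None keeps the last); returns when the fingers have stopped.
- hold(seconds).
- inverse_kinematics(position, orientation): joint angles nearest the present ones, or None.
- observe(): the state.
- get_image(name): name is "scene" or "top" or "wrist"; returns (picture, depth): 480x640x3 uint8, red, green, blue; 480x640 float32, m along the optical axis (not along the pixel's ray), 0 where there is no reading.
- get_calibration(name): a dict with "intrinsics" (3x3 intrinsics, pixels), "dist_coeffs" ([k1, k2, p1, p2, k3] as OpenCV has them; the pictures are not rectified), "world_from_camera" (4x4, takes a point from camera to world coordinates). Camera axes: x right, y down, z forward; pixel columns grow to the right and rows downward; lengths in m; the calibration is good to about 2 mm. A picture is of the moment at which its call begins: read the wrist's pose just before it. get_calibration takes no time and is no camera call; for the wrist camera it gives the pose at the moment of the call.
A pose or a line that the arm cannot do raises Unreachable and nothing moves.
- job_done(): hands the job in, once; it reports no verdict.
The state is a dict: "time_s": time; "q": joint angles; "joint_velocities": joint speeds; "joint_torque": joint torques, N m; "eef_pos": TCP position; "tcp_rot": TCP orientation; "ft_force": force on the tool from outside, world axes, zero at the start; "torque": the same for the moment, N m; "opening": finger opening in m.
Only numpy, scipy, OpenCV 4.12 (cv2) and the standard library are available. Lean on these libraries where they do the work, as an engineer would, in place of code of your own. Each camera call takes 0.05 s, during which the arm holds its last target.

## Working session

There is one attempt and no reset: what is moved stays moved. The work goes in short steps, each a Python script; the robot and the scene stay as the last script left them, time stands still between calls to the robot, and variables do not carry over. Pictures are saved under pics/ and viewed, and the job is handed in when it is done.

```bash
mkdir -p pics; ls
python3 - <<'E'
from plant import *
import cv2,numpy as np
np.set_printoptions(precision=4,suppress=True)
for n in ("scene","top"):
    im,d=get_image(n); cv2.imwrite(f"pics/{n}0.png",im[:,:,::-1]); np.savez(f"{n}0.npz",im=im,d=d)
    print(n,get_calibration(n))
print(observe())
E
```

```text
pics
scene {'intrinsics': array([[492.3313,   0.    , 319.0076],
       [  0.    , 492.3313, 240.0551],
       [  0.    ,   0.    ,   1.    ]]), 'dist_coeffs': array([-0.0121,  0.    ,  0.    ,  0.    ,  0.    ]), 'world_from_camera': array([[-0.7168,  0.5648, -0.4089,  1.0658],
       [ 0.6971,  0.5666, -0.4394,  0.4436],
       [-0.0164, -0.6   , -0.7998,  1.0406],
       [ 0.    ,  0.    ,  0.    ,  1.    ]])}
top {'intrinsics': array([[473.0763,   0.    , 315.4682],
       [  0.    , 473.0763, 233.2377],
       [  0.    ,   0.    ,   1.    ]]), 'dist_coeffs': array([-0.1077,  0.    ,  0.    ,  0.    ,  0.    ]), 'world_from_camera': array([[-0.0058, -0.9979,  0.0638,  0.503 ],
       [-0.9996,  0.004 , -0.0279, -0.0902],
       [ 0.0276, -0.064 , -0.9976,  1.1066],
       [ 0.    ,  0.    ,  0.    ,  1.    ]])}
{'time_s': 0.1, 'q': array([ 1.0219,  0.2212,  1.5275, -0.    ,  1.3947, -0.1261]), 'joint_velocities': array([ 0.0006, -0.0014, -0.0024, -0.0011,  0.0003,  0.0011]), 'joint_torque': array([  0.0009, -49.8249, -39.0542,  -0.0001,   0.0058,   0.    ]), 'eef_pos': array([0.2562, 0.5695, 0.2303]), 'tcp_rot': array([-1.6948,  1.569 , -2.1177]), 'ft_force': array([-0.6913,  0.748 , -0.093 ]), 'torque': array([ 0.0075,  0.0258, -0.0028]), 'opening': 0.08550517199352711}
```

View pics/scene0.png

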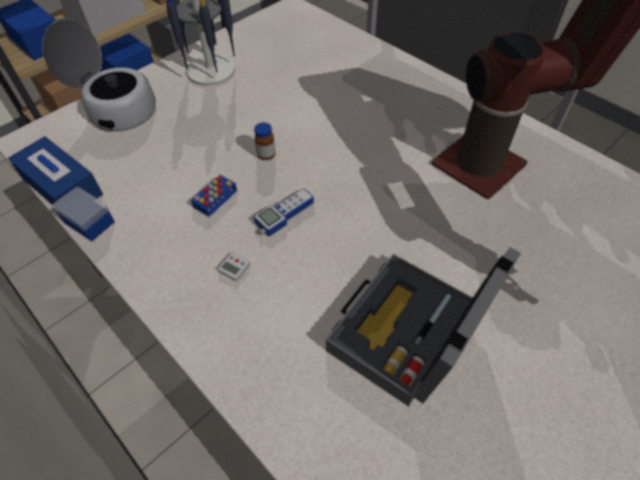

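View pics/top0.png

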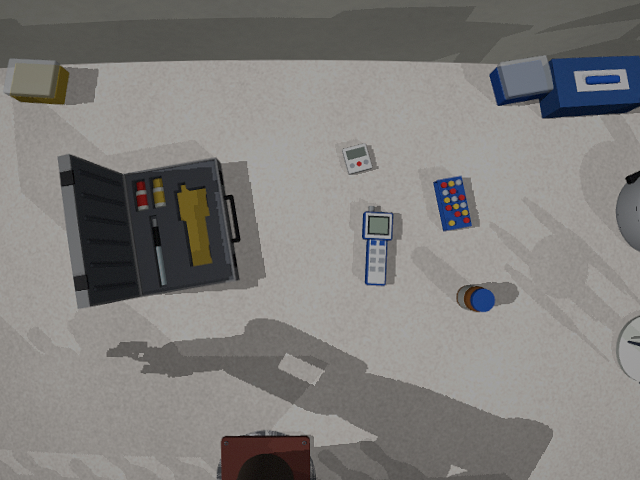

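The top view shows the meter near (377,246) with its head up (+x). The pocket is near (195,225), also head up, and the lid is leaning to the left (+y). Next I'll measure them.

```bash
cat > h.py <<'E'
import numpy as np,cv2
from scipy.optimize import minimize
np.set_printoptions(precision=4,suppress=True)
def world(d,cal):
    K,D,T=cal["intrinsics"],cal["dist_coeffs"],cal["world_from_camera"]
    h,w=d.shape
    v,u=np.mgrid[:h,:w]
    p=cv2.undistortPoints(np.stack([u,v],-1).reshape(-1,1,2).astype(np.float64),K,D).reshape(h,w,2)
    P=np.dstack([p[...,0]*d,p[...,1]*d,d])
    W=P@T[:3,:3].T+T[:3,3]
    W[d<=0]=np.nan
    return W
def proj(p,cal):
    T=np.linalg.inv(cal["world_from_camera"])
    q=np.asarray(p,float).reshape(-1,3)@T[:3,:3].T+T[:3,3]
    return cv2.projectPoints(q,np.zeros(3),np.zeros(3),cal["intrinsics"],cal["dist_coeffs"])[0].reshape(-1,2)
def rayplane(uv,z,cal):
    uv=np.asarray(uv,float).reshape(-1,1,2);T=cal["world_from_camera"]
    n=cv2.undistortPoints(uv,cal["intrinsics"],cal["dist_coeffs"]).reshape(-1,2)
    r=np.c_[n,np.ones(len(n))]@T[:3,:3].T; o=T[:3,3]
    return o+r*((z-o[2])/r[:,2])[:,None]
E
python3 - <<'E'
from h import *
from plant import get_calibration
for n in ("top","scene"):
    f=np.load(n+"0.npz");im,d=f["im"],f["d"];c=get_calibration(n);W=world(d,c)
    np.save(n+"W.npy",W)
    Z=W[...,2]
    print(n,"bench z",np.nanmedian(Z[400:430,250:300]) if n=="top" else np.nanmedian(Z[300:400,150:250]))
    def rep(name,m):
        P=W[m&np.isfinite(Z)]
        r=cv2.minAreaRect(P[:,:2].astype(np.float32)*1000)
        print(name,len(P),"med",np.median(P,0),"rect",r)
    if n=="top":
        def box(x0,x1,y0,y1):
            m=np.zeros(Z.shape,bool);m[y0:y1,x0:x1]=1;return m
        rep("meter top",box(350,400,200,290)&(Z>.026)&(Z<.04))
        rep("meter all",box(350,400,200,290)&(Z>.008)&(Z<.04))
        rep("timer",box(330,380,135,180)&(Z>.012))
        rep("rack",box(425,480,170,235)&(Z>.03))
        rep("bottle",box(445,510,270,325)&(Z>.09))
        rep("case+lid",box(50,250,140,320)&(Z>.05))
        rep("foam",box(125,240,150,300)&(Z>.05)&(Z<.07))
        P=W[100:330,40:270].reshape(-1,3)
        print(np.histogram(P[:,2],np.arange(0,.32,.01)))
        g=cv2.cvtColor(im,cv2.COLOR_RGB2HSV)
        y=box(170,220,175,275)&(g[...,0]>15)&(g[...,0]<35)&(g[...,1]>140)
        rep("yellow",y)
        cv2.imwrite("pics/y0.png",cv2.resize((im*1)[140:310,40:260,::-1],None,fx=3.5,fy=3.5,interpolation=cv2.INTER_CUBIC))
        Zs=np.clip(np.nan_to_num(Z)[140:310,40:260]/.1*255,0,255).astype(np.uint8)
        cv2.imwrite("pics/z0.png",cv2.resize(Zs,None,fx=3.5,fy=3.5,interpolation=0))
E
```

```text
top bench z -0.0006051761988763449
meter top 1685 med [ 0.5511 -0.2605  0.0315] rect ((541.4005126953125, -261.2174072265625), (68.0579833984375, 179.2340545654297), 86.29049682617188)
meter all 1834 med [ 0.5532 -0.2588  0.0312] rect ((543.11083984375, -261.8980712890625), (68.81917572021484, 183.9113006591797), 87.03895568847656)
timer 652 med [ 0.749  -0.219   0.0178] rect ((749.4942626953125, -219.29061889648438), (63.05829620361328, 59.148597717285156), 14.735929489135742)
rack 1247 med [ 0.641  -0.4417  0.0346] rect ((642.1842651367188, -442.7873229980469), (121.37043762207031, 60.87356948852539), 10.50166130065918)
bottle 464 med [ 0.4213 -0.4777  0.1041] rect ((421.4356689453125, -479.09979248046875), (50.08346176147461, 49.883060455322266), 35.23467254638672)
case+lid 18181 med [0.5679 0.2813 0.0633] rect ((584.0802001953125, 205.91693115234375), (282.5456848144531, 266.0164794921875), 9.577073097229004)
foam 9345 med [0.5716 0.1978 0.0556] rect ((586.841064453125, 189.12210083007812), (283.81658935546875, 230.5382080078125), 9.138351440429688)
(array([12547,   148,  1846,   445,  1012,  8435,   961,   228,   231,
         257,   234,   283,   290,   304,   319,   334,   302,   301,
         355,   373,   374,   383,   342,   412,   419,   503,   424,
        1942,   175,     0,     0]), array([0.  , 0.01, 0.02, 0.03, 0.04, 0.05, 0.06, 0.07, 0.08, 0.09, 0.1 ,
       0.11, 0.12, 0.13, 0.14, 0.15, 0.16, 0.17, 0.18, 0.19, 0.2 , 0.21,
       0.22, 0.23, 0.24, 0.25, 0.26, 0.27, 0.28, 0.29, 0.3 , 0.31]))
yellow 1705 med [0.6061 0.1542 0.0235] rect ((595.1803588867188, 155.64947509765625), (188.94595336914062, 66.95528411865234), 8.624326705932617)
scene bench z -0.00037685791079722364
```

View pics/y0.png

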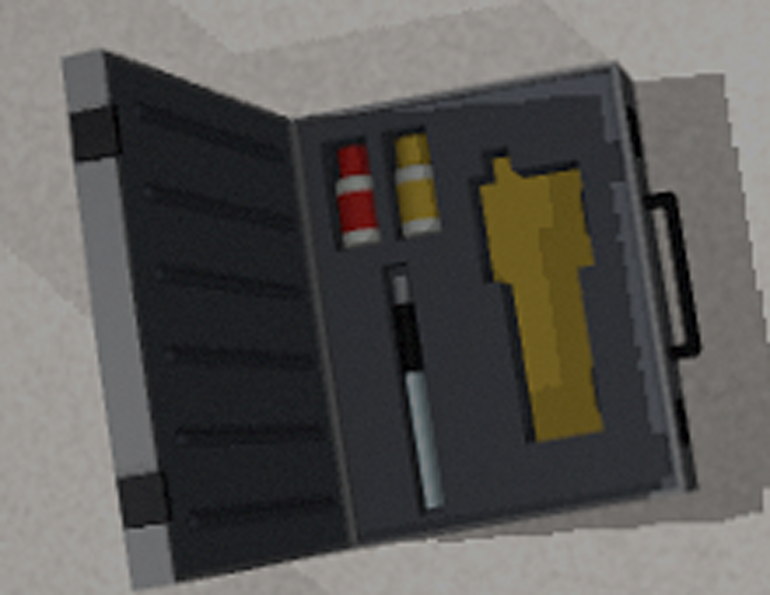

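View pics/z0.png

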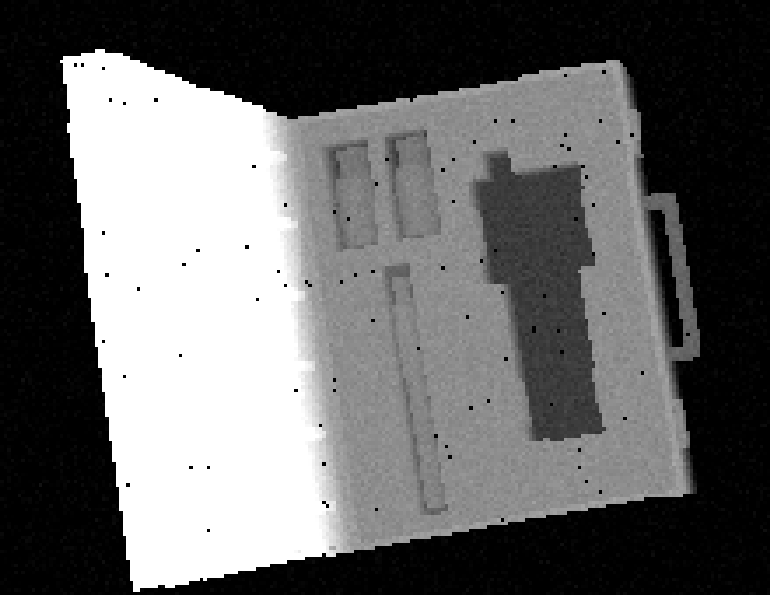

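```bash
cat >> h.py <<'E'
def outline(g=0.0):
    # meter outline in own frame, grown by g
    return np.array([[-.090-g,-.023-g],[.015-g,-.023-g],[.015-g,-.034-g],[.080+g,-.034-g],[.080+g,.016-.007-g],[.094+g,.016-.007-g],[.094+g,.023+g],[.080+g,.023+g],[.080+g,.034+g],[.015-g,.034+g],[.015-g,.023+g],[-.090-g,.023+g]])
def pose2(poly,x,y,a,z):
    c,s=np.cos(a),np.sin(a)
    P=poly@np.array([[c,s],[-s,c]])+[x,y]
    return np.c_[P,np.full(len(P),z)]
SS=4
def raster(polys,cal,roi,mode="or"):
    x0,x1,y0,y1=roi
    out=None
    for P in polys:
        uv=(proj(P,cal)-[x0,y0]+0.5)*SS-0.5
        m=np.zeros(((y1-y0)*SS,(x1-x0)*SS),np.uint8)
        cv2.fillPoly(m,[np.round(uv*16).astype(np.int32)],255,shift=4)
        out=m if out is None else (out|m if mode=="or" else out&m)
    return cv2.resize(out,(x1-x0,y1-y0),interpolation=cv2.INTER_AREA)/255.
def fit(mask,cal,roi,x0,kind):
    m=mask[roi[2]:roi[3],roi[0]:roi[1]].astype(float)
    def cost(p):
        x,y,a=p[0],p[1],p[2]/10
        if kind=="meter": polys=[pose2(outline(),x,y,a,z) for z in (.006,.019,.032)];r=raster(polys,cal,roi)
        else: r=raster([pose2(outline(.002),x,y,a,.056)],cal,roi)
        return np.abs(m-r).sum()
    best=None
    p=np.array([x0[0],x0[1],x0[2]*10])
    for st in (.01,.004,.002):
        sim=np.vstack([p]+[p+np.eye(3)[i]*st*(1 if i<2 else 4) for i in range(3)])
        r=minimize(cost,p,method="Nelder-Mead",options=dict(initial_simplex=sim,xatol=1e-5,fatol=.05,maxiter=200))
        p=r.x
    return np.array([p[0],p[1],p[2]/10]),r.fun,m.sum()
E
python3 - <<'E'
from h import *
from plant import get_calibration
c=get_calibration("top");W=np.load("topW.npy");Z=cv2.medianBlur(np.nan_to_num(W[...,2],nan=0).astype(np.float32),3)
roi=(345,405,195,295);print("meter",fit(Z>.006,c,roi,(.535,-.26,-.03),"meter"))
roi=(165,225,170,280);print("pocket",fit((Z<.050),c,roi,(.585,.155,.15),"pocket"))
# lid: edge points
Zr=W[...,2]; m=np.zeros(Zr.shape,bool);m[140:315,50:140]=1;m&=(Zr>.12)
P=W[m]; 
a=.157;C=np.array([.587,.19])
print(np.polyfit(P[:,2],P[:,1],1))
E
```

```text
meter (array([ 0.5414, -0.2611, -0.0286]), np.float64(120.37647058823529), np.float64(1846.0))
pocket (array([0.5923, 0.15  , 0.1505]), np.float64(244.90196078431373), np.float64(2132.0))
[0.1534 0.2743]
```

Run:
```python
from h import *
from plant import *
print(get_calibration("wrist"))
a=-.0286
movep([.541,-.261,.24],[0,np.pi/2,a])
o=observe();print(o["time_s"],o["eef_pos"],o["tcp_rot"],o["q"])
cal=get_calibration("wrist");im,d=get_image("wrist");print(cal)
cv2.imwrite("pics/w1.png",im[:,:,::-1]);np.savez("w1.npz",im=im,d=d,T=cal["world_from_camera"])
```

```text
{'intrinsics': array([[342.0157,   0.    , 324.9933],
       [  0.    , 342.0157, 245.3138],
       [  0.    ,   0.    ,   1.    ]]), 'dist_coeffs': array([0.0086, 0.    , 0.    , 0.    , 0.    ]), 'world_from_camera': array([[ 0.4113,  0.8657,  0.2853,  0.1822],
       [ 0.9115, -0.3902, -0.1303,  0.6043],
       [-0.0015,  0.3136, -0.9496,  0.3738],
       [ 0.    ,  0.    ,  0.    ,  1.    ]])}
3.175 [ 0.5413 -0.2603  0.24  ] [1.1611 1.5706 1.1335] [-0.5796  0.1571  1.5826  0.0002  1.4019 -2.1228]
{'intrinsics': array([[342.0157,   0.    , 324.9933],
       [  0.    , 342.0157, 245.3138],
       [  0.    ,   0.    ,   1.    ]]), 'dist_coeffs': array([0.0086, 0.    , 0.    , 0.    , 0.    ]), 'world_from_camera': array([[ 0.0287,  0.9491,  0.3138,  0.4602],
       [ 0.9996, -0.0273, -0.0089, -0.2565],
       [ 0.0001,  0.3139, -0.9495,  0.3835],
       [ 0.    ,  0.    ,  0.    ,  1.    ]])}
```

View pics/w1.png

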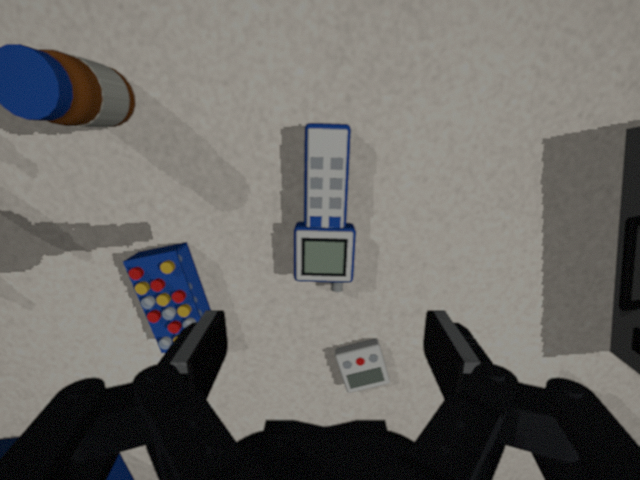

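The wrist view shows the meter centred between the fingers, keypad end at (327,125) and head at (324,255), with the timer and rack clear of it. Next I'll fit its pose in this view.

Run:
```python
from h import *
from plant import get_calibration
f=np.load("w1.npz");c=get_calibration("wrist");c["world_from_camera"]=f["T"]
W=world(f["d"],c);Z=W[...,2];print(np.nanmedian(Z[20:80,200:500]),np.nanmedian(Z[240:270,310:340]))
Z=np.nan_to_num(Z)
roi=(285,370,110,305)
for th in (.006,.010):print(fit(cv2.medianBlur(Z.astype(np.float32),3)>th,c,roi,(.541,-.261,-.03),"meter"))
p,_,_=fit(cv2.medianBlur(Z.astype(np.float32),3)>.006,c,roi,(.541,-.261,-.03),"meter")
im=f["im"][:,:,::-1].copy()
im=cv2.resize(im[100:310,260:400],None,fx=2.8,fy=2.8,interpolation=2)
for z in (0,.032):
    cv2.polylines(im,[np.round((proj(pose2(outline(),*p,z),c)-[260,100])*2.8).astype(np.int32)],True,(0,255,0) if z else (0,0,255))
cv2.imwrite("pics/w1f.png",im)
```

```text
0.0007933715023437649 0.03407754869820068
(array([ 0.5414, -0.2593, -0.0627]), np.float64(333.4823529411765), np.float64(8232.0))
(array([ 0.5416, -0.2593, -0.0649]), np.float64(335.2352941176471), np.float64(8223.0))
```

View pics/w1f.png

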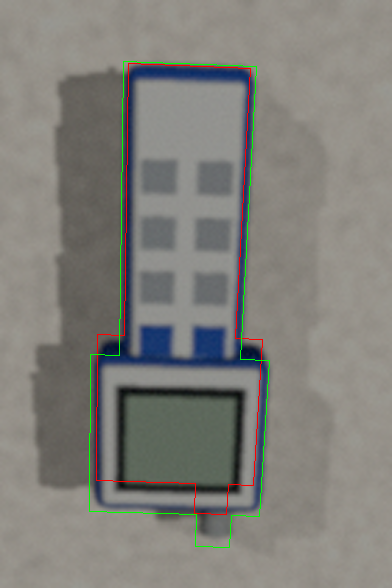

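Run:
```python
from h import *
from plant import get_calibration
f=np.load("w1.npz");c=get_calibration("wrist");c["world_from_camera"]=f["T"]
W=world(f["d"],c);Z=np.nan_to_num(W[...,2]).astype(np.float32)
for th in (.006,.02,.028):
    m=Z>th
    print(th,m[110:305,285:370].sum(), "row150 cols",np.flatnonzero(m[150,285:370])[[0,-1]]+285,"row260",np.flatnonzero(m[260,285:370])[[0,-1]]+285,"col315 rows",np.flatnonzero(m[110:305,315])[[0,-1]]+110)
g=cv2.cvtColor(f["im"],cv2.COLOR_RGB2HSV)
print(f["im"][150,298:312].tolist(),"\n",np.round(Z[150,298:312]*1000,1));print(f["im"][150,344:358].tolist(),"\n",np.round(Z[150,344:358]*1000,1))
im=f["im"][:,:,::-1].copy();im[Z>.006]=im[Z>.006]//2+np.array([0,0,120],np.uint8)
cv2.imwrite("pics/w1m.png",cv2.resize(im[100:310,260:400],None,fx=2.8,fy=2.8,interpolation=0))
```

```text
0.006 8199 row150 cols [304 350] row260 [293 353] col315 rows [123 281]
0.02 8143 row150 cols [304 350] row260 [293 353] col315 rows [123 281]
0.028 7904 row150 cols [304 349] row260 [293 353] col315 rows [123 281]
[[104, 99, 93], [102, 99, 95], [106, 103, 96], [107, 103, 97], [105, 101, 96], [91, 90, 87], [69, 70, 81], [33, 45, 76], [34, 49, 84], [76, 82, 97], [115, 116, 117], [137, 137, 134], [144, 145, 141], [146, 146, 143]] 
 [ 1.   1.8  1.5  3.   0.   1.8 28.3 29.7 31.  31.7 33.  31.4 34.2 33.1]
[[148, 150, 145], [141, 140, 138], [115, 118, 127], [66, 78, 109], [37, 56, 100], [71, 80, 103], [113, 110, 114], [131, 127, 121], [137, 132, 124], [134, 129, 122], [137, 132, 127], [136, 132, 124], [136, 132, 125], [137, 133, 126]] 
 [33.4 33.  32.6 30.5 31.7 29.  26.8  0.3  0.9 -0.2  1.5 -0.1  0.3  0.1]
```

View pics/w1m.png

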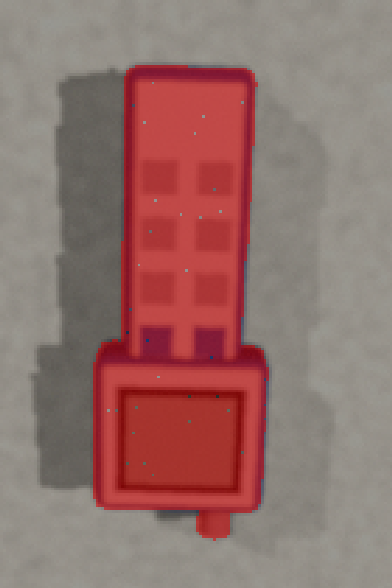

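```bash
cat >> h.py <<'E'
_o=outline
def outline(g=0.0):
    if g>0: return _o(g)
    return _o(0)[[0,1,2,3,8,9,10,11]]
E
python3 - <<'E'
from h import *
from plant import get_calibration
f=np.load("w1.npz");c=get_calibration("wrist");c["world_from_camera"]=f["T"]
W=world(f["d"],c);Z=cv2.medianBlur(np.nan_to_num(W[...,2]).astype(np.float32),3)
print(fit(Z>.006,c,(285,370,110,305),(.541,-.261,-.03),"meter"))
# handle edges from the depth mask, row by row
def edges(Z,c,rows,cols):
    L=[];R=[]
    for r in rows:
        k=np.flatnonzero(Z[r,cols[0]:cols[1]]>.015)+cols[0]
        L.append([k[0]-.5,r]);R.append([k[-1]+.5,r])
    for e in (L,R):
        P=rayplane(e,.030,c);q=np.polyfit(P[:,0],P[:,1],1);print("slope",q[0],"y at x=.5",np.polyval(q,.5))
edges(Z,c,range(135,212),(285,370))
c2=get_calibration("top");W=np.load("topW.npy");Z2=cv2.medianBlur(np.nan_to_num(W[...,2],nan=0).astype(np.float32),3)
print("top",fit(Z2>.006,c2,(345,405,195,295),(.535,-.26,-.03),"meter"))
edges(Z2,c2,range(244,280),(345,405))
E
```

```text
(array([ 0.5419, -0.2593, -0.0614]), np.float64(356.98823529411766), np.float64(8232.0))
slope -0.06706913932178285 y at x=.5 -0.2798589244189999
slope -0.07263512481804747 y at x=.5 -0.23354433846178743
top (array([ 0.5421, -0.2612, -0.028 ]), np.float64(138.93333333333334), np.float64(1846.0))
slope -0.049643885829451624 y at x=.5 -0.23469641336792588
slope -0.052764984887643876 y at x=.5 -0.281904620821338
```

Run:
```python
from h import *
from plant import *
movep([.592,.150,.28],[0,np.pi/2,.15])
hold(.2)
cal=get_calibration("wrist");im,d=get_image("wrist")
o=observe();print(o["time_s"],o["eef_pos"],o["q"])
cv2.imwrite("pics/w2.png",im[:,:,::-1]);np.savez("w2.npz",im=im,d=d,T=cal["world_from_camera"])
```

```text
5.0083 [0.5922 0.149  0.2799] [ 0.1175  0.1593  1.5057 -0.0001  1.4767 -1.6018]
```

View pics/w2.png

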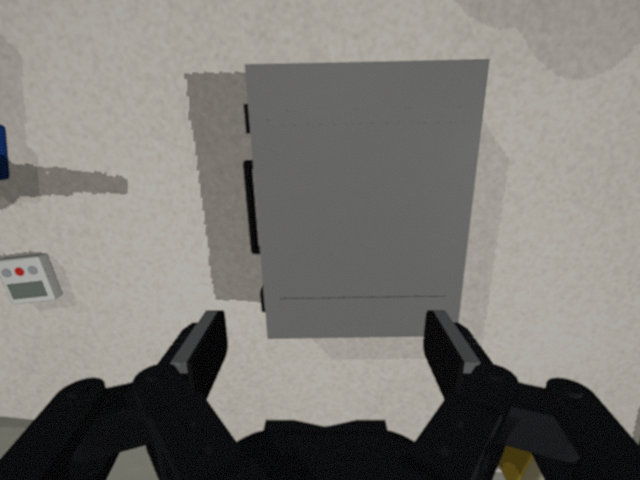

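The wrist picture shows the lid shut: a grey plate from (247,65) to (488,60), (268,338) and (460,335). My first move swept the gripper from behind the lid and knocked it closed, because I didn't route around it. Nothing is in the pocket yet, so I can reopen it. First I'll measure the shut lid and look at its front edge.

Run:
```python
from h import *
from plant import *
f=np.load("w2.npz");c=get_calibration("wrist");c["world_from_camera"]=f["T"]
W=world(f["d"],c);Z=cv2.medianBlur(np.nan_to_num(W[...,2]).astype(np.float32),3);np.save("w2Z.npy",Z)
m=(Z>.078)&(Z<.095);m[345:]=0;m[300:,:262]=0;m[300:,465:]=0
n,l,s,_=cv2.connectedComponentsWithStats(m.astype(np.uint8));k=1+np.argmax(s[1:,4]);m=l==k
print("lid z",np.median(W[...,2][m]),s[k])
ct=max(cv2.findContours(m.astype(np.uint8),0,1)[0],key=len).reshape(-1,2)
r=cv2.minAreaRect((rayplane(ct,.086,c)[:,:2]*1000).astype(np.float32));print(r)
im,d=get_image("scene");cv2.imwrite("pics/s2.png",cv2.resize(im[200:440,280:560,::-1],None,fx=2.7,fy=2.5,interpolation=2))
im,d=get_image("top");cv2.imwrite("pics/t2.png",im[:,:,::-1])
cv2.imwrite("pics/w2c.png",cv2.resize(f["im"][90:330,200:320,::-1],None,fx=2.5,fy=2.5,interpolation=2))
```

```text
lid z nan [  243    59   247   280 59675]
((587.1737060546875, 187.30557250976562), (282.0804443359375, 221.3013458251953), 9.425777435302734)
```

View pics/s2.png

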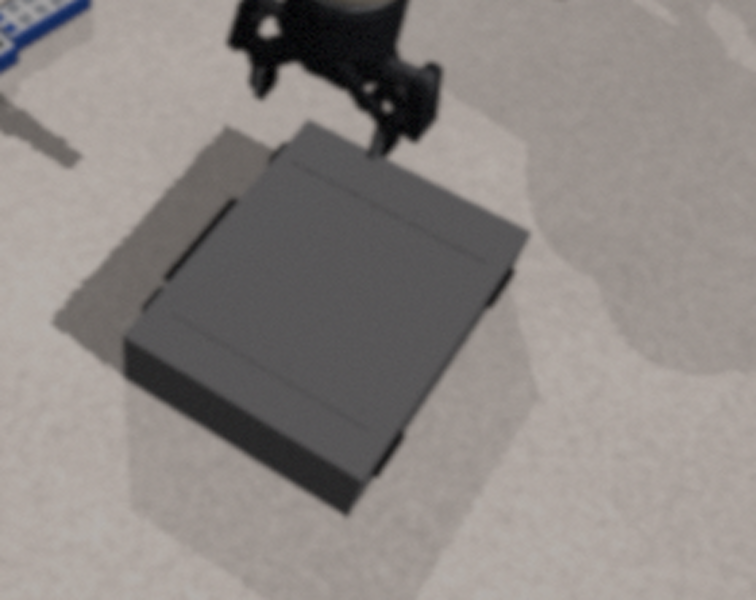

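View pics/t2.png

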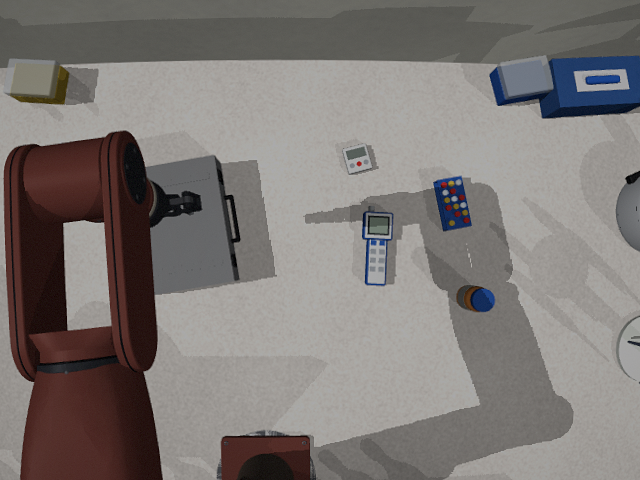

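View pics/w2c.png

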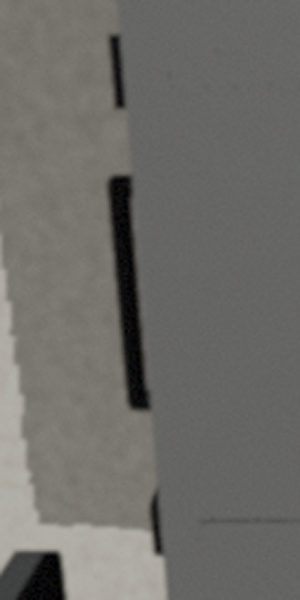

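The lid's front edge has two black latches that stick out at about (247,118) and (263,298), with the carry handle between them at (250,205). I may be able to hook a latch from below to lift the lid, so I'll measure their positions and heights.

Run:
```python
from h import *
from plant import *
f=np.load("w2.npz");c=get_calibration("wrist");c["world_from_camera"]=f["T"]
W=world(f["d"],c);im=f["im"]
cc=np.array([.5872,.1865]);a=.157
def case(P): 
    q=P[...,:2]-cc;co,s=np.cos(a),np.sin(a);return np.stack([q[...,0]*co+q[...,1]*s,-q[...,0]*s+q[...,1]*co,P[...,2]],-1)
dark=im.sum(-1)<100
for n,(y0,y1,x0,x1) in dict(A=(98,138,238,252),H=(155,260,238,262),B=(280,315,255,270)).items():
    m=np.zeros(dark.shape,bool);m[y0:y1,x0:x1]=1;m&=dark&(W[...,2]>.01)
    P=case(W[m]);print(n,len(P),np.percentile(P,[5,50,95],axis=0).tolist())
# top-edge of front face: lid front y in case frame
m=np.zeros(dark.shape,bool);m[110:300,245:275]=1;m&=(W[...,2]>.08);P=case(W[m])
print("front y min pct",np.percentile(P[:,1],[0.5,2,5]))
# latches in the first top picture: lid edge
W0=np.load("topW.npy");im0=np.load("top0.npz")["im"]
for y0,y1 in ((165,190),(270,295)):
  m=np.zeros(im0.shape[:2],bool);m[y0:y1,55:78]=1;m&=(im0.sum(-1)<110)&(W0[...,2]>.2)
  P=case(W0[m]);print("lidlatch",len(P),np.percentile(P,[3,50,97],axis=0).tolist())
m=np.zeros(im0.shape[:2],bool);m[195:265,58:82]=1;m&=(im0.sum(-1)>230)&(W0[...,2]>.2)
P=case(W0[m]);print("lid edge strip",np.percentile(P,[3,50,97],axis=0).tolist())
for sgn in (1,-1):
  for b in (45,60):
    b=np.deg2rad(b)
    R=np.array([[np.cos(a),-np.sin(a),0],[np.sin(a),np.cos(a),0],[0,0,1]])
    X=R@[0,np.sin(b),-np.cos(b)];Y=R@[sgn,0,0];Zt=np.cross(X,Y)
    from scipy.spatial.transform import Rotation as Ro
    e=Ro.from_matrix(np.c_[X,Y,Zt]).as_euler("xyz")
    for cx in (-.08,.08):
      for p in ((cx,-.115,.04),(cx,.02,.25)):
        pw=R[:2,:2]@np.array(p[:2])+cc
        print(sgn,np.rad2deg(b),p,e,inverse_kinematics([*pw,p[2]],e))
```

```text
A 49 [[-0.10530292859525751, -0.1092204691185816, 0.08309505503541632], [-0.09499272112623493, -0.10841134773670866, 0.0841218634289726], [-0.08443744963610256, -0.10765957487562877, 0.08498720023800807]]
H 581 [[-0.048850820682725754, -0.12375068241988489, 0.039382382185195075], [-0.004324693885775045, -0.12043911871609018, 0.04146138384451037], [0.047146265597085193, -0.11746267596722156, 0.04302544469175262]]
B 17 [[0.08450054162243326, -0.10759130924231125, 0.08311603993497613], [0.09101740937256364, -0.10683201889293092, 0.08374024626421978], [0.10286332520880671, -0.10623154628788145, 0.0850797716957911]]
front y min pct [-0.1099 -0.108  -0.1055]
lidlatch 290 [[0.07676372051314463, 0.12262003060233327, 0.255540550606583], [0.09399297847230326, 0.12745739261322347, 0.2784416249513494], [0.11702325612907491, 0.1448609606341706, 0.2822499516460653]]
lidlatch 21 [[-0.10834755426078169, 0.14011949239426527, 0.2758710240506342], [-0.09841770228594464, 0.14419814651227034, 0.2789066028592291], [-0.08600124654513984, 0.14577255929761246, 0.2813769465296514]]
lid edge strip [[-0.0599056
[... 1185 characters left out ...]
  0.7854  1.7278] [-0.2178  0.0974  1.8186  0.7182  1.5751  2.6376]
-1 45.0 (0.08, -0.115, 0.04) [-0.      0.7854  1.7278] [-0.3091  0.7808  1.332   0.6872  1.4782  2.4475]
-1 45.0 (0.08, 0.02, 0.25) [-0.      0.7854  1.7278] None
-1 59.99999999999999 (-0.08, -0.115, 0.04) [-0.      0.5236  1.7278] [-0.5038  0.6798  1.6761  0.7531  1.5933  2.1635]
-1 59.99999999999999 (-0.08, 0.02, 0.25) [-0.      0.5236  1.7278] [-0.3068  0.2169  1.8267  0.8945  1.6882  2.501 ]
-1 59.99999999999999 (0.08, -0.115, 0.04) [-0.      0.5236  1.7278] [-0.372   0.9261  1.2423  0.8482  1.6508  2.3688]
-1 59.99999999999999 (0.08, 0.02, 0.25) [-0.      0.5236  1.7278] [-0.2048  0.5486  1.3891  0.9521  1.6778  2.6426]
```

```bash
cat >> h.py <<'E'
from scipy.spatial.transform import Rotation as Ro
CC=np.array([.5872,.1865]);CA=.157
RC=np.array([[np.cos(CA),-np.sin(CA),0],[np.sin(CA),np.cos(CA),0],[0,0,1]])
def c2w(p): p=np.asarray(p,float); q=RC@p; q[:2]+=CC; return q
def w2c(p): q=np.array(p,float); q[:2]-=CC; return RC.T@q
def tilt(b,sgn=1):
    b=np.deg2rad(b);X=RC@[0,np.sin(b),-np.cos(b)];Y=RC@[sgn,0,0]
    return Ro.from_matrix(np.c_[X,Y,np.cross(X,Y)]).as_euler("xyz")
E
python3 - <<'E'
from h import *
from plant import *
R=tilt(60)
gripper_to(0.0,40)
movep(c2w([-.095,-.20,.20]),R)
print(observe()["time_s"],w2c(observe()["eef_pos"]))
move_l(c2w([-.095,-.165,.035]),feed=.2)
o=observe();print(o["time_s"],w2c(o["eef_pos"]),o["ft_force"])
r=move_l(c2w([-.095,-.10,.035]),feed=.03,max_force=4)
o=observe();print(r,o["time_s"],w2c(o["eef_pos"]),RC.T@o["ft_force"],o["opening"])
cal=get_calibration("wrist");im,d=get_image("wrist");cv2.imwrite("pics/w3.png",im[:,:,::-1])
im,d=get_image("scene");cv2.imwrite("pics/s3.png",im[:,:,::-1])
E
```

```text
6.7667 [-0.0947 -0.2002  0.2001]
7.7583 [-0.0941 -0.1652  0.0361] [-0.442   0.2304  0.4961]
True 9.3583 [-0.095  -0.1114  0.0349] [-0.7611 -2.9129  2.0031] 0.00017916954599741294
```

View pics/w3.png

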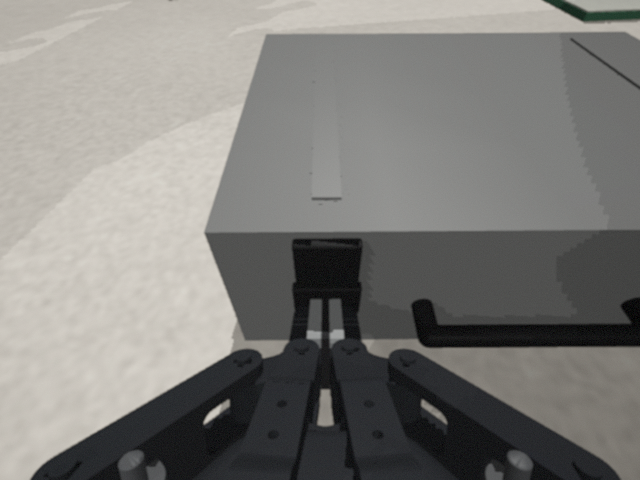

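View pics/s3.png

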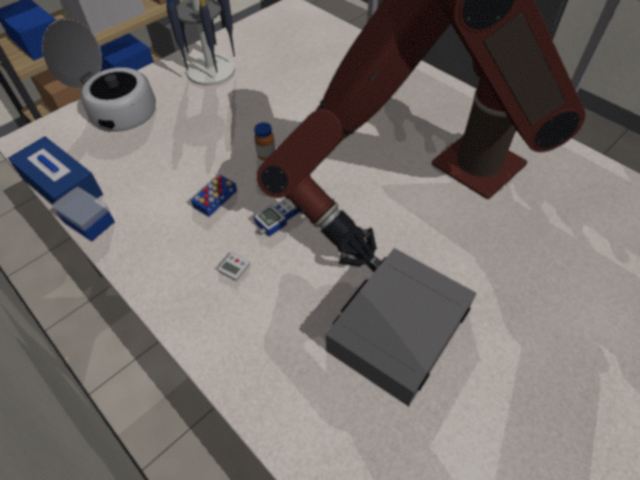

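The picture shows the closed fingertips just under the black latch at (327,265), touching the case front. Next I'll lift along the arc.

Run:
```python
from h import *
from plant import *
p0=w2c(observe()["eef_pos"])
for dz,dy in ((.006,.001),(.012,.002),(.02,.002),(.03,.002)):
    r=move_l(c2w([-.095,-.1114+dy,.035+dz]),feed=.04,max_force=30)
    o=observe();print(r,o["time_s"],w2c(o["eef_pos"]),RC.T@o["ft_force"])
im,d=get_image("wrist");cv2.imwrite("pics/w4.png",im[:,:,::-1])
```

```text
False 9.775 [-0.0948 -0.1113  0.0407] [ 0.0681 -6.4621 -0.8206]
False 10.075 [-0.0947 -0.1112  0.0458] [ -0.9578 -10.2235  -3.9096]
False 10.425 [-0.0947 -0.1112  0.054 ] [-1.1944 -9.8426 -3.0856]
False 10.825 [-0.0947 -0.1107  0.0646] [-1.1289 -7.9352 -1.3399]
```

View pics/w4.png

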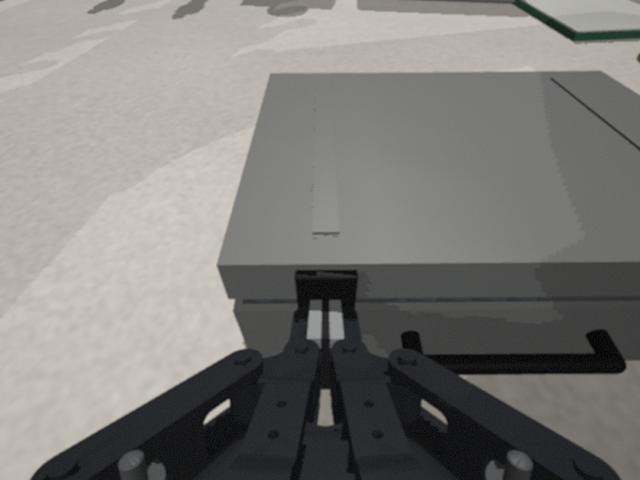

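It's working: the lid is lifting, with a gap showing at row 300. I'll continue along the arc and tuck the fingertip further under the rim.

Run:
```python
from h import *
from plant import *
def go(phi,r,f=30,feed=.06):
    a=phi-.033
    y=.1075-r*np.cos(a)-.0055; z=.062+r*np.sin(a)-.0095
    rr=move_l(c2w([-.095,y,z]),feed=feed,max_force=f)
    o=observe();print(phi,rr,o["time_s"],w2c(o["eef_pos"]),RC.T@o["ft_force"])
    return rr
for phi in (.15,.2): go(phi,.2125)
for r in (.208,.203): go(.22,r,f=12)
im,d=get_image("wrist");cv2.imwrite("pics/w5.png",im[:,:,::-1])
```

```text
0.15 False 11.2333 [-0.0948 -0.1097  0.0771] [-1.2331 -7.5028 -0.9203]
0.2 False 11.5583 [-0.0948 -0.1083  0.0876] [-0.3487 -7.5196 -0.1792]
0.22 False 11.8083 [-0.0945 -0.1072  0.0907] [ -6.5685 -29.1015   2.4144]
0.22 False 12.0583 [-0.0943 -0.107   0.0895] [-15.3661 -51.5901   5.7911]
```

View pics/w5.png

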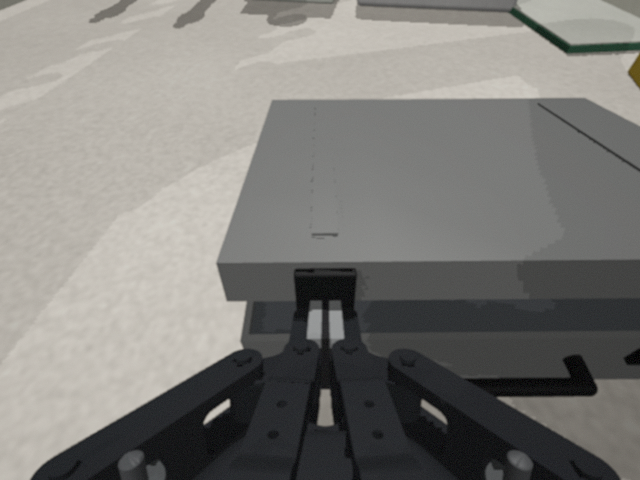

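```bash
cat > arc.py <<'E'
from h import *
from plant import *
def go(phi,r,feed=.08):
    a=phi-.033
    y=.1075-r*np.cos(a)-.0055; z=.062+r*np.sin(a)-.0095
    move_l(c2w([-.095,y,z]),feed=feed,max_force=40)
    o=observe();f=RC.T@o["ft_force"]
    rad=f[1]*-np.cos(phi)+f[2]*np.sin(phi); tan=f[1]*np.sin(phi)+f[2]*np.cos(phi)
    print(round(phi,2),round(r,4),o["time_s"],w2c(o["eef_pos"]),f,"rad",round(rad,1),"tan",round(tan,1))
    return rad,tan
E
python3 - <<'E'
from arc import *
r=.2118;go(.22,r)
for phi in np.arange(.27,.6,.05):
    rad,t=go(phi,r)
    if rad<6: r-=.0006
    if rad>12: r+=.0006
    if rad<1: print("lost");break
im,d=get_image("wrist");cv2.imwrite("pics/w6.png",im[:,:,::-1])
E
```

```text
0.22 0.2118 12.3167 [-0.0948 -0.1107  0.0918] [-0.2082  0.1901 -0.3185] rad -0.3 tan -0.3
0.27 0.2118 12.625 [-0.095  -0.1035  0.1025] [0.2722 0.5497 0.6483] rad -0.4 tan 0.8
lost
```

View pics/w6.png

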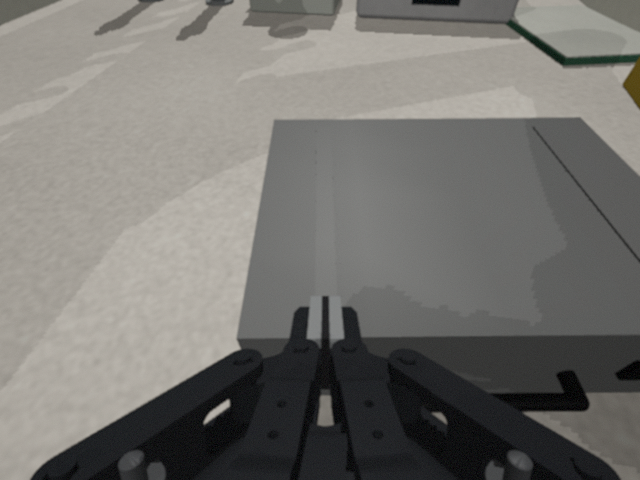

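My back-off released the contact and the lid fell shut again. I'll repeat the lift as one continuous motion and control the radial preload.

Run:
```python
from arc import *
move_l(c2w([-.095,-.135,.1]),feed=.2)
move_l(c2w([-.095,-.135,.035]),feed=.15)
print(move_l(c2w([-.095,-.10,.035]),feed=.05,max_force=4),w2c(observe()["eef_pos"]))
for dz,dy in ((.006,.001),(.012,.002),(.02,.002),(.03,.002)):
    move_l(c2w([-.095,-.1114+dy,.035+dz]),feed=.05,max_force=40)
o=observe();print(o["time_s"],RC.T@o["ft_force"])
r=.2125
for phi in np.arange(.15,.81,.04):
    rad,t=go(phi,r)
    if rad<1.5: print("lost");break
    r+=np.clip((rad-11)/5000,-.0008,.0012)
im,d=get_image("wrist");cv2.imwrite("pics/w7.png",im[:,:,::-1])
```

```text
True [-0.0947 -0.1114  0.0354]
15.3 [-0.8632 -9.0343 -1.7829]
0.15 0.2125 15.6 [-0.0943 -0.1098  0.0774] [ 0.9612 -7.8896 -1.73  ] rad 7.5 tan -2.9
0.19 0.2118 15.8583 [-0.0943 -0.1086  0.0857] [ -1.9792 -11.0272   0.2864] rad 10.9 tan -1.8
0.23 0.2118 16.1167 [-0.0943 -0.1072  0.0941] [ -0.7778 -10.79     0.3574] rad 10.6 tan -2.1
0.27 0.2117 16.375 [-0.0943 -0.1054  0.1025] [ -1.0857 -13.2807   1.3512] rad 13.2 tan -2.2
0.31 0.2121 16.6333 [-0.0943 -0.1033  0.1108] [ -0.579  -11.0016   1.7584] rad 11.0 tan -1.7
0.35 0.2121 16.8917 [-0.0944 -0.1009  0.1191] [ -1.1799 -11.1435   1.9187] rad 11.1 tan -2.0
0.39 0.2122 17.15 [-0.0943 -0.0981  0.1272] [ -1.1945 -11.827    2.6484] rad 11.9 tan -2.0
0.43 0.2124 17.4083 [-0.0944 -0.095   0.1352] [ -1.6609 -11.7688   3.0448] rad 12.0 tan -2.1
0.47 0.2125 17.6667 [-0.0944 -0.0916  0.1432] [ -0.2471 -10.4841   4.4977] rad 11.4 tan -0.7
0.51 0.2126 17.925 [-0.0944 -0.0879  0.151 ] [ -1.6209 -11.8328   4.3697] rad 12.5 tan -2.0
0.55 0.2129 18.1833 [-0.0945 -0.0838  0.1586] [ -1.4465 -10.2018   3.98  ] rad 10.8 tan -1.9
0.59 0.2129 18.4417 [-0.0945 -0.0792  0.1658] [ 0.3682 -7.2247  2.8209] rad 7.6 tan -1.7
0.63 0.2122 18.7 [-0.0944 -0.0739  0.1726] [ 0.9084 -6.8993  2.8239] rad 7.2 tan -1.8
0.67 0.2114 18.9583 [-0.0947 -0.0679  0.1787] [ 0.3908 -1.237  -1.5349] rad 0.0 tan -2.0
lost
```

View pics/w7.png

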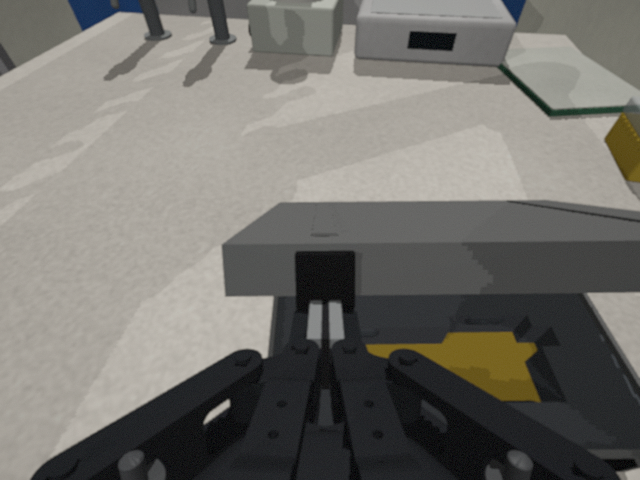

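The picture shows the lid well up and the pocket visible. The force is now purely tangential (about 2 N), so the fingertip is hooked under the rim. I'll carry on lifting.

Run:
```python
from arc import *
for phi,r in ((.72,.209),(.78,.207),(.84,.205),(.9,.203),(.96,.202),(1.02,.202),(1.1,.202),(1.2,.202),(1.3,.202),(1.4,.202)):
    rad,t=go(phi,r)
    if abs(rad)+abs(t)>15: break
im,d=get_image("wrist");cv2.imwrite("pics/w8.png",im[:,:,::-1])
im,d=get_image("scene");cv2.imwrite("pics/s8.png",im[:,:,::-1])
```

```text
0.72 0.209 19.2917 [-0.0954 -0.0587  0.1849] [-0.001   0.4867 -1.8429] rad -1.6 tan -1.1
0.78 0.207 19.6 [-0.0951 -0.0494  0.1933] [-1.0843 -1.179  -1.1774] rad 0.0 tan -1.7
0.84 0.205 19.9083 [-0.095  -0.0396  0.2008] [-0.6148 -0.6076  0.0564] rad 0.4 tan -0.4
0.9 0.203 20.2167 [-0.095  -0.0291  0.2075] [-0.2658 -0.1083  0.4437] rad 0.4 tan 0.2
0.96 0.202 20.5167 [-0.0951 -0.019   0.2142] [-0.2184 -0.8683 -0.4147] rad 0.2 tan -0.9
1.02 0.202 20.8167 [-0.095  -0.009   0.2213] [ 0.7509 -0.303   0.2206] rad 0.3 tan -0.1
1.1 0.202 21.1667 [-0.095   0.0048  0.2296] [ 0.5886 -0.5181  0.6153] rad 0.8 tan -0.2
1.2 0.202 21.5667 [-0.0951  0.0233  0.2386] [-0.3439  0.6036 -0.2852] rad -0.5 tan 0.5
1.3 0.202 21.9667 [-0.0951  0.0422  0.2456] [-0.6608 -0.1651 -0.0727] rad -0.0 tan -0.2
1.4 0.202 22.3667 [-0.0952  0.0618  0.2505] [0.0058 0.2538 0.1836] rad 0.1 tan 0.3
```

View pics/w8.png

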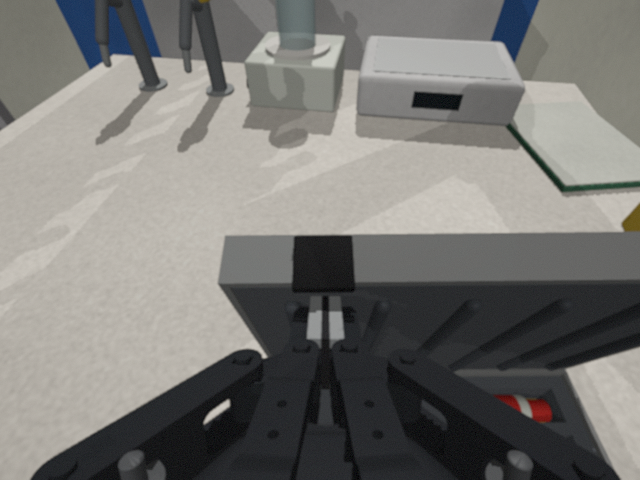

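View pics/s8.png

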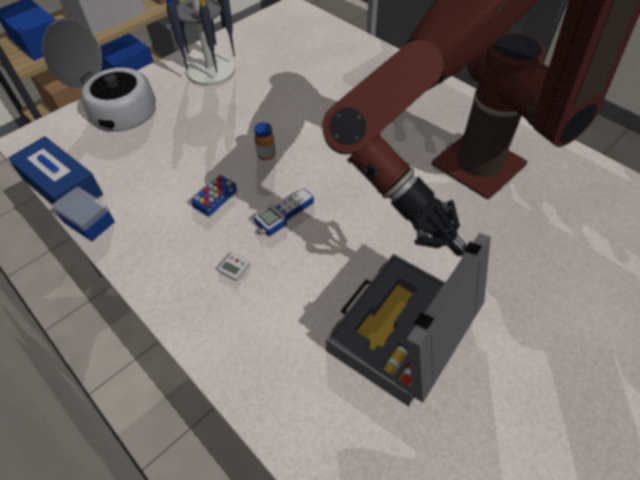

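The lid is open at about 1.4 rad. I'll push it back a little more, then view the pocket from above.

Run:
```python
from arc import *
for phi in (1.55,1.7): go(phi,.200,feed=.15)
move_l(c2w([-.095,-.02,.27]),feed=.3)
p=c2w([0,-.036,.056])
movep([p[0],p[1],.27],[0,np.pi/2,CA])
gripper_to(.07)
hold(.1)
cal=get_calibration("wrist");im,d=get_image("wrist")
o=observe();print(o["time_s"],o["eef_pos"],o["q"])
cv2.imwrite("pics/w9.png",im[:,:,::-1]);np.savez("w9.npz",im=im,d=d,T=cal["world_from_camera"])
```

```text
1.55 0.2 22.8167 [-0.0953  0.0914  0.2521] [0.504  0.1916 0.2799] rad 0.3 tan 0.2
1.7 0.2 23.1667 [-0.0952  0.1211  0.2514] [-0.0216 -0.3117 -0.0691] rad -0.1 tan -0.3
25.5167 [0.5928 0.151  0.27  ] [ 0.1206  0.1665  1.5159  0.      1.4592 -1.6073]
```

View pics/w9.png

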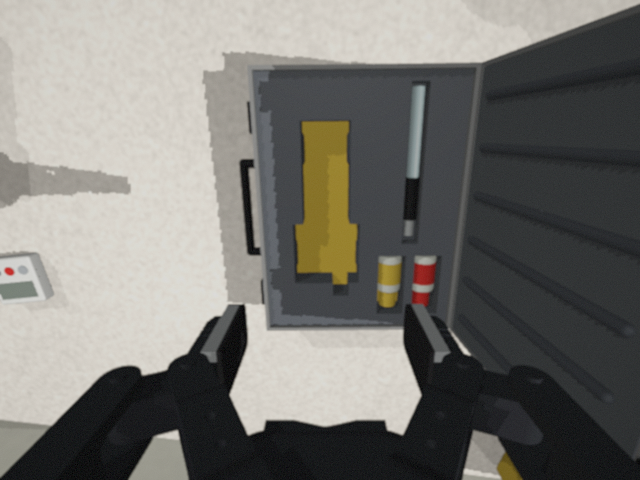

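The lid is open at the right and the yellow pocket is in view, from keypad end (327,123) to socket slot (341,288). Next I'll fit the pocket pose.

Run:
```python
from h import *
from plant import get_calibration
f=np.load("w9.npz");c=get_calibration("wrist");c["world_from_camera"]=f["T"]
W=world(f["d"],c);Z=cv2.medianBlur(np.nan_to_num(W[...,2],nan=.056).astype(np.float32),3)
print("foam z",np.median(Z[170:230,370:395]),"floor",np.median(Z[150:250,315:340]))
off=np.median(Z[170:230,370:395])-.056
roi=(285,368,105,302)
for th in (.053,.050,.045,.035):
    m=Z<th+off
    p,e,n=fit(m,c,roi,(.5925,.150,.157),"pocket");print(th,p,e,n)
def edges(m,rows,cols,z):
    L=[];R=[]
    for r in rows:
        k=np.flatnonzero(m[r,cols[0]:cols[1]])+cols[0];L.append([k[0]-.5,r]);R.append([k[-1]+.5,r])
    out=[]
    for e in (L,R):
        P=rayplane(e,z,c);q=np.polyfit(P[:,0],P[:,1],1);out.append(np.polyval(q,.55));print("slope",q[0],"y at x=.55",out[-1])
    print("width",(out[1]-out[0])*np.cos(.157))
edges(Z<.051+off,range(165,215),(285,368),.056)
p,e,n=fit(Z<.051+off,c,roi,(.5925,.150,.157),"pocket")
im=f["im"][:,:,::-1].copy();s=2.8
im=cv2.resize(im[90:305,265:390],None,fx=s,fy=s,interpolation=2)
cv2.polylines(im,[np.round((proj(pose2(outline(.002),*p,.056),c)-[265,90]+.5)*s).astype(np.int32)],True,(0,255,0))
cv2.polylines(im,[np.round((proj(pose2(outline(.002),*p,.024),c)-[265,90]+.5)*s).astype(np.int32)],True,(0,0,255))
cv2.imwrite("pics/w9f.png",im)
```

```text
foam z 0.056993753 floor 0.0250345
0.053 [0.5929 0.1528 0.1588] 312.69019607843137 8840.0
0.05 [0.5925 0.1529 0.1606] 559.0588235294118 8521.0
0.045 [0.5925 0.1527 0.1584] 805.078431372549 8272.0
0.035 [0.5925 0.1527 0.1583] 1167.5372549019608 7899.0
slope 0.16578032187047273 y at x=.55 0.12062807844689191
slope 0.1404115250375225 y at x=.55 0.17148299035789882
width 0.05022943691190528
```

View pics/w9f.png

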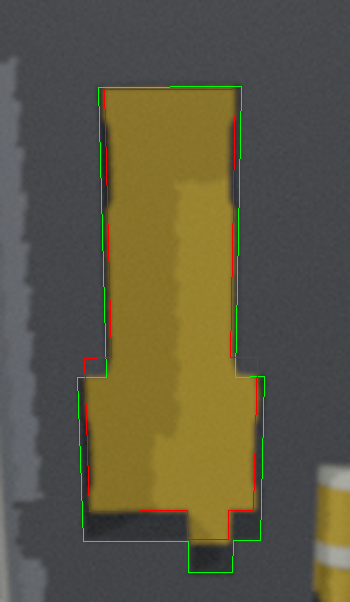

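The fit is good on both the foam-top outline and the floor outline. The pocket is at (0.5929, 0.1527), yaw 0.158. Next I'll grasp the meter.

Run:
```python
from h import *
from plant import *
mx,my,ma=.5418,-.2594,-.065
g=-.005
p=np.array([mx+g*np.cos(ma),my+g*np.sin(ma)])
movep([*p,.12],[0,np.pi/2,ma])
print(observe()["time_s"],observe()["eef_pos"])
print(move_l([*p,.009],feed=.12,max_force=8))
o=observe();print(o["time_s"],o["eef_pos"],o["ft_force"])
gripper_to(.03,30)
o=observe();print(o["time_s"],o["eef_pos"],o["ft_force"],o["opening"])
move_l([*p,.13],feed=.2)
o=observe();print(o["time_s"],o["eef_pos"],o["ft_force"],o["opening"])
q=np.array([.5929,.1527]);a=.158
q=q+g*np.array([np.cos(a),np.sin(a)])
movep([*q,.13],[0,np.pi/2,a])
hold(.1)
o=observe();print(o["time_s"],o["eef_pos"],o["ft_force"],o["opening"])
cal=get_calibration("wrist");im,d=get_image("wrist");cv2.imwrite("pics/w10.png",im[:,:,::-1]);np.savez("w10.npz",im=im,d=d,T=cal["world_from_camera"])
```

```text
27.1333 [ 0.5376 -0.2583  0.1206]
False
28.2083 [ 0.5376 -0.2595  0.0099] [ 0.6803 -0.1072  0.2121]
28.55 [ 0.5376 -0.2597  0.0102] [-0.7169 -0.3341  5.0953] 0.045235558240674816
29.3083 [ 0.5358 -0.2584  0.1284] [-0.1975 -0.2012 -3.3088] 0.045519822590600924
30.9417 [0.5883 0.1505 0.13  ] [-0.1942  0.394  -2.3308] 0.045570923025762024
```

View pics/w10.png

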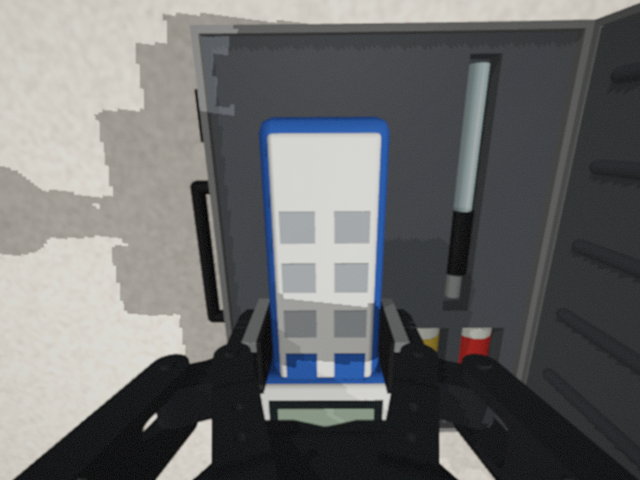

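The meter is gripped square, with keys at the top and head under the palm. Next I'll check its held pose against the pocket.

Run:
```python
from h import *
from plant import *
f=np.load("w10.npz");c=get_calibration("wrist");c["world_from_camera"]=f["T"]
o=observe();print(o["eef_pos"],o["time_s"])
W=world(f["d"],c);Z=np.nan_to_num(W[...,2]).astype(np.float32)
zt=np.median(Z[140:290,285:365]);print("top z",zt)
t=Z[150:290,280:370];pl=[np.median(Z[140:160,285:365]),np.median(Z[335:350,285:365])];print("tilt",pl)
m=cv2.medianBlur(Z,3)>.11
L=[];R=[]
for r in range(150,285,3):
    k=np.flatnonzero(m[r,230:430])+230;L.append([k[0]-.5,r]);R.append([k[-1]+.5,r])
ys=[]
for e in (L,R):
    P=rayplane(e,zt-.002,c);q=np.polyfit(P[:,0],P[:,1],1);ys.append(q);print("slope",q[0],np.polyval(q,.55))
T=[]
for col in range(285,366,4):
    k=np.flatnonzero(m[60:200,col])+60;T.append([col,k[0]-.5])
P=rayplane(T,zt-.002,c);tail=P[:,:2].mean(0);print("tail mid",tail)
a=.158;org=tail+.09*np.array([np.cos(a),np.sin(a)])
print("meter origin est",org,"target .5929 .1527; centreline y at x=.55",np.mean([np.polyval(q,.55) for q in ys]),"pocket's",.1527-.0429*np.tan(.158))
```

```text
[0.5883 0.1506 0.13  ] 30.9917
top z 0.15300617
tilt [np.float32(0.15282632), np.float32(0.15279287)]
slope 0.16124842733854536 0.12325671272577401
slope 0.16316507222406892 0.16867826344511122
tail mid [0.5033 0.1389]
meter origin est [0.5922 0.153 ] target .5929 .1527; centreline y at x=.55 0.14596748808544263 pocket's 0.14586482736474893
```

The held pose matches the pocket to under 1 mm and about 3 mrad. Now I'll lower it, correcting for tracking error.

Run:
```python
from h import *
from plant import *
R=[0,np.pi/2,.156]
goal=np.array([.5890,.1502]);cmd=goal.copy()
for z in (.09,.075):
    move_l([*cmd,z],feed=.12,rotation=R);hold(.15)
    o=observe();e=goal-o["eef_pos"][:2];cmd=cmd+e;print(o["time_s"],o["eef_pos"],e,o["ft_force"])
r=move_l([*cmd,.062],feed=.04,max_force=4)
o=observe();print(r,o["time_s"],o["eef_pos"],o["ft_force"])
if not r:
    r=move_l([*cmd,.056],feed=.02,max_force=4);o=observe();print(r,o["time_s"],o["eef_pos"],o["ft_force"])
im,d=get_image("wrist");cv2.imwrite("pics/w11.png",im[:,:,::-1])
```

```text
31.625 [0.5899 0.1503 0.0912] [-0.0009 -0.0001] [-0.4037  0.0766 -1.9967]
32.05 [0.5884 0.1502 0.0755] [0.0006 0.    ] [-0.0088  0.0746 -2.8011]
True 32.4083 [0.5889 0.1508 0.0623] [1.1214 3.271  1.189 ]
```

View pics/w11.png

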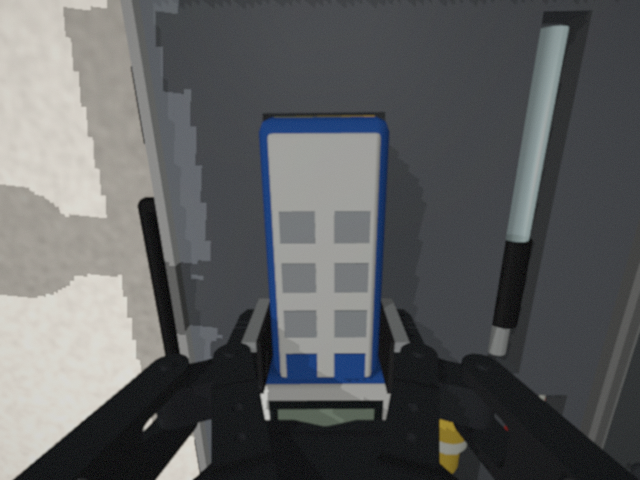

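The meter's tail is entering the pocket, with the pocket edge at row 113 and even on both sides. I'll press on to the nubs and then release.

Run:
```python
from h import *
from plant import *
o=observe();c=o["eef_pos"].copy()
r=move_l([.5889,.1508,.0585],feed=.02,max_force=8)
o=observe();print(r,o["time_s"],o["eef_pos"],o["ft_force"])
gripper_to(.06)
o=observe();print(o["time_s"],o["eef_pos"],o["ft_force"],o["opening"])
move_l([.5889,.1508,.16],feed=.2)
cal=get_calibration("wrist");im,d=get_image("wrist");cv2.imwrite("pics/w12.png",im[:,:,::-1])
c=cal;W=world(d,c);Z=np.nan_to_num(W[...,2]).astype(np.float32)
def zat(P):
    u,v=np.round(proj([P],c)[0]).astype(int);return u,v,np.median(Z[v-4:v+5,u-4:u+5])
a=.158
for n,s in (("keys",-.045),("tail",-.08),("org",-.0),("head",.04)):
    print(n,zat([.5929+s*np.cos(a),.1527+s*np.sin(a),.082]))
```

```text
True 32.6667 [0.5894 0.1511 0.061 ] [1.8825 0.9549 2.3352]
32.9583 [0.5887 0.1512 0.0603] [-0.72    0.186   0.5278] 0.06019974588807224
keys (np.int64(324), np.int64(198), np.float32(0.084561974))
tail (np.int64(324), np.int64(142), np.float32(0.084711306))
org (np.int64(324), np.int64(263), np.float32(0.08447038))
head (np.int64(325), np.int64(314), np.float32(0.08521058))
```

View pics/w12.png

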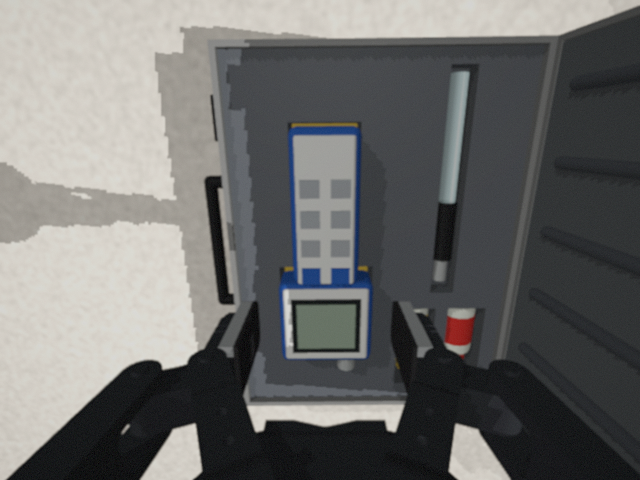

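The meter lies level on the nubs, top at about 0.083 m, head towards +x. Now I'll push it home with the fingers closed.

Run:
```python
from h import *
from plant import *
gripper_to(0,40)
P=np.array([.5929,.1527])-.004*np.array([np.cos(.158),np.sin(.158)])
move_l([*P,.10],feed=.2)
r=move_l([*P,.053],feed=.05,max_force=22)
o=observe();print(r,o["time_s"],o["eef_pos"],o["ft_force"])
hold(.2);o=observe();print(o["time_s"],o["eef_pos"],o["ft_force"])
move_l([*P,.16],feed=.25)
cal=get_calibration("wrist");im,d=get_image("wrist");cv2.imwrite("pics/w13.png",im[:,:,::-1])
c=cal;W=world(d,c);Z=np.nan_to_num(W[...,2]).astype(np.float32)
def zat(P):
    u,v=np.round(proj([P],c)[0]).astype(int);return u,v,np.median(Z[v-4:v+5,u-4:u+5])
a=.158;R=lambda s,t:[.5929+s*np.cos(a)-t*np.sin(a),.1527+s*np.sin(a)+t*np.cos(a),.056]
for n,s,t in (("keys",-.045,0),("tail",-.08,0),("org",-.0,0),("head",.04,0),("headL",.04,.025),("headR",.04,-.025),("foamL",-.04,.04),("foamL2",0,.045),("foamR",-.04,-.04)):
    print(n,zat(R(s,t)))
print(observe()["time_s"])
```

```text
True 35.3 [0.5901 0.155  0.0761] [0.471  2.5895 2.0332]
35.5 [0.5901 0.1543 0.0762] [0.8889 2.6029 1.82  ]
keys (np.int64(323), np.int64(189), np.float32(0.07873872))
tail (np.int64(323), np.int64(138), np.float32(0.07848923))
org (np.int64(323), np.int64(248), np.float32(0.07721431))
head (np.int64(323), np.int64(295), np.float32(0.07732144))
headL (np.int64(354), np.int64(295), np.float32(0.07160491))
headR (np.int64(292), np.int64(295), np.float32(0.08014613))
foamL (np.int64(378), np.int64(196), np.float32(0.05701987))
foamL2 (np.int64(382), np.int64(248), np.float32(0.05716659))
foamR (np.int64(268), np.int64(196), np.float32(0.057055127))
36.0333
```

View pics/w13.png

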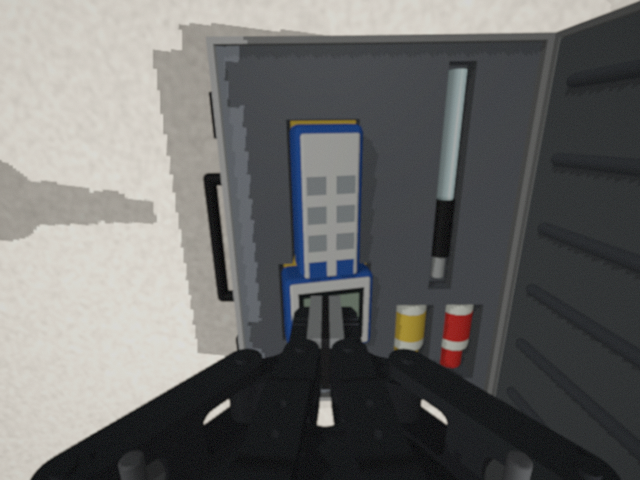

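The push tilted the meter: its +y side dropped (z 0.072) while the −y side stayed at 0.080. I'll push on the −y side to level it.

```bash
cat > push.py <<'E'
from h import *
from plant import *
a=.158
def PT(s,t): return np.array([.5929+s*np.cos(a)-t*np.sin(a),.1527+s*np.sin(a)+t*np.cos(a)])
def push(s,t,z,f=22,feed=.03,above=.095):
    p=PT(s,t)
    move_l([*p,above],feed=.2);hold(.05)
    e=p-observe()["eef_pos"][:2]
    r=move_l([*(p+e),z],feed=feed,max_force=f)
    o=observe();print(s,t,r,o["time_s"],o["eef_pos"],o["ft_force"])
def look(name,z=.16):
    p=PT(-.10,0)
    o=observe();move_l([*o["eef_pos"][:2],z],feed=.25)
    c=get_calibration("wrist");im,d=get_image("wrist");cv2.imwrite(name,im[:,:,::-1])
    Z=np.nan_to_num(world(d,c)[...,2]).astype(np.float32)
    for n,s,t in (("keysL",-.05,.014),("keysR",-.05,-.014),("tail",-.08,0),("org",0,0),("headL",.03,.027),("headR",.03,-.027),("foam",-.04,.045)):
        u,v=np.round(proj([[*PT(s,t),.062]],c)[0]).astype(int);print(n,u,v,np.round(np.median(Z[v-3:v+4,u-3:u+4]),4),end="; ")
    print(observe()["time_s"])
E
python3 - <<'E'
from push import *
push(-.004,-.015,.070,f=16)
look("pics/w14.png")
E
```

```text
-0.004 -0.015 False 37.55 [0.592  0.1364 0.0706] [ 1.7845 -3.33    4.7745]
keysL 364 183 0.0731; keysR 324 183 0.0742; tail 345 138 0.0744; org 343 250 0.0709; headL 377 287 0.0686; headR 308 287 0.0699; foam 407 197 0.0569; 38.1083
```

View pics/w14.png

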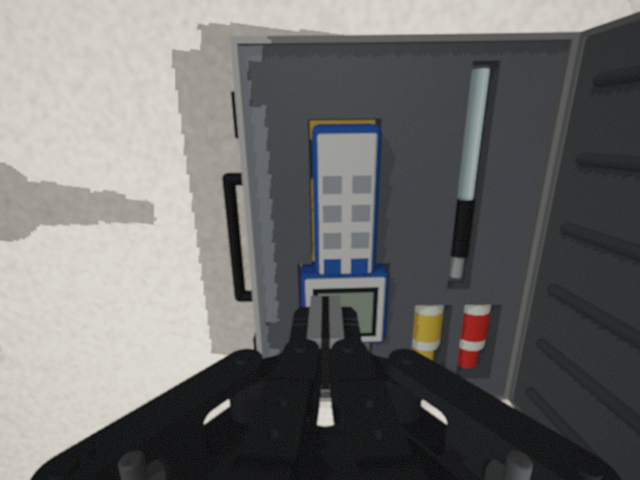

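It's nearly level again (0.069–0.074). Next I'll push in the middle, a little toward the keys and −y.

Run:
```python
from push import *
push(-.02,-.004,.055,f=22,feed=.04,above=.085)
look("pics/w15.png")
```

```text
-0.02 -0.004 False 39.6 [0.574  0.1453 0.0561] [-0.5206 -1.3739  7.8676]
keysL 348 206 0.0577; keysR 309 206 0.0575; tail 328 163 0.0569; org 328 271 0.0572; headL 362 306 0.0575; headR 294 306 0.0569; foam 390 220 0.0569; 40.2167
```

View pics/w15.png

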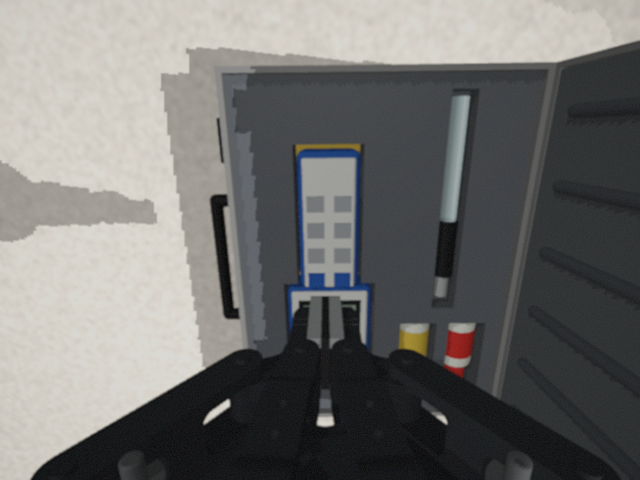

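The meter is home: its top face reads 0.057–0.0577 against 0.0569 for the foam, so it's level and flush. Next I'll go over the lid, get behind it and close it.

Run:
```python
from h import *
from plant import *
R=[0,np.pi/2,.158]
for p in ([0,.0,.37],[0,.22,.37],[0,.22,.245]):
    q=inverse_kinematics(c2w(p),R);print(q)
move_l(c2w([0,-.03,.37]),feed=.3)
move_l(c2w([0,.225,.37]),feed=.3)
o=observe();print(o["time_s"],w2c(o["eef_pos"]),o["ft_force"])
im,d=get_image("scene");cv2.imwrite("pics/s16.png",im[:,:,::-1])
c=get_calibration("scene");W=world(d,c)
q=(W-np.array([*CC,0]))@RC
m=(np.abs(q[...,0])<.13)&(q[...,2]>.10)&(q[...,2]<.3)&(q[...,1]>.08)&(q[...,1]<.19)
P=q[m];print(len(P),[ (z,np.percentile(P[(P[:,2]>z-.01)&(P[:,2]<z+.01),1],[2,50,98]).tolist()) for z in (.14,.18,.22,.25)])
```

```text
[ 0.1796  0.1489  1.3524 -0.      1.6403 -1.5492]
[ 0.5158  0.321   1.1504 -0.      1.6702 -1.213 ]
[ 0.5158  0.3541  1.338  -0.      1.4495 -1.213 ]
42.0667 [0.0001 0.2237 0.3693] [ 0.7142 -0.9209 -0.5517]
2544 [(0.14, [0.11070400627136547, 0.1133923466788697, 0.11862083923422458]), (0.18, [0.1147012747630393, 0.11778141644921102, 0.12274949228419343]), (0.22, [0.11957345336920458, 0.12265737711353245, 0.12681787255557683]), (0.25, [0.12257560520766193, 0.12673110572718832, 0.12989699080065198])]
```

View pics/s16.png

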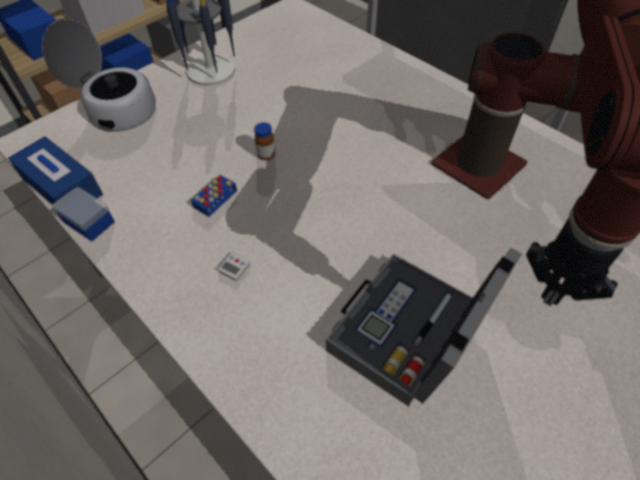

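The scene view shows the meter seated at (388,315), the lid open at about 1.69 rad, and the gripper behind it. Now I'll shut the lid.

Run:
```python
from h import *
from plant import *
def tp(phi,off=.030,s=.19):
    return c2w([0,.1075-s*np.cos(phi)+off*np.sin(phi),.062+s*np.sin(phi)+off*np.cos(phi)])
move_l(c2w([0,.225,.245]),feed=.25)
move_l(tp(1.8,.040),feed=.15,max_force=10)
for phi in np.arange(1.7,.74,-.12):
    r=move_l(tp(phi),feed=.10,max_force=20)
    o=observe();print(round(phi,2),r,o["time_s"],w2c(o["eef_pos"]),RC.T@o["ft_force"])
    if r: break
p=w2c(observe()["eef_pos"]);move_l(c2w([p[0],p[1]+.02,.34]),feed=.25)
hold(1.0);print(observe()["time_s"])
im,d=get_image("scene");cv2.imwrite("pics/s17.png",im[:,:,::-1])
```

```text
1.7 False 43.6 [0.0004 0.1612 0.2472] [-0.0211  0.06   -0.3632]
1.58 False 43.9833 [0.0002 0.1384 0.2521] [-0.181  -0.1096 -0.0554]
1.46 False 44.3667 [0.0002 0.1154 0.2544] [-0.4172 -0.6805 -0.4512]
1.34 False 44.75 [0.0001 0.0923 0.2538] [-0.816   0.0057  0.2877]
1.22 False 45.1333 [-0.      0.0695  0.2506] [ 0.6343  0.0046 -0.2895]
1.1 False 45.5167 [-0.0001  0.0472  0.2446] [-0.1063 -0.1243  0.2196]
0.98 False 45.9 [-0.0002  0.0258  0.236 ] [-0.1348  0.6664  0.0759]
0.86 False 46.2833 [-0.0003  0.0056  0.2249] [-0.0902  0.006   0.3709]
47.9
```

View pics/s17.png

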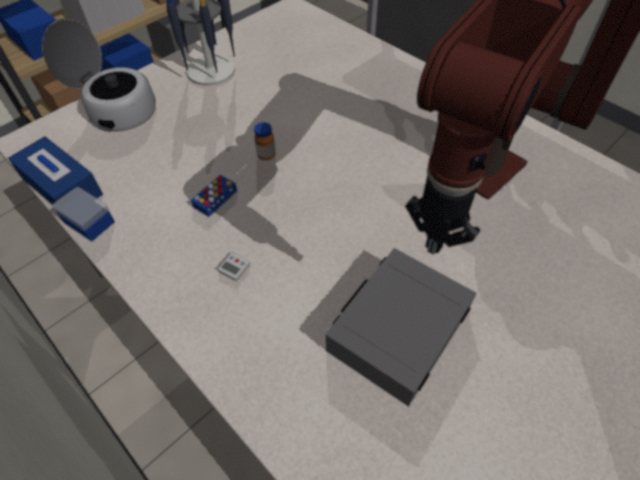

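Run:
```python
from h import *
from plant import *
im,d=get_image("scene");c=get_calibration("scene");W=world(d,c)
q=(W-np.array([*CC,0]))@RC
for y in (-.095,-.05,.0,.05):
    m=(np.abs(q[...,0])<.12)&(np.abs(q[...,1]-y)<.01)&(q[...,2]>.05)&(q[...,2]<.15);print(y,m.sum(),np.median(q[m][:,2]))
W0=np.load("sceneW.npy");d0=np.load("scene0.npz")["d"]
for n,(u0,u1,v0,v1) in dict(timer=(215,255,250,285),rack=(188,240,172,218),bottle=(252,280,120,162)).items():
    f=lambda W:np.nanmean(W[v0:v1,u0:u1][W[v0:v1,u0:u1][...,2]>.012],axis=0)
    print(n,f(W0),f(W))
print(observe()["time_s"],observe()["ft_force"])
```

```text
-0.095 784 0.08528513070826949
-0.05 853 0.08532865009318913
0.0 895 0.08573067944718982
0.05 946 0.08667358528852409
timer [ 0.7501 -0.212   0.0172] [ 0.7499 -0.2118  0.017 ]
rack [ 0.6465 -0.4334  0.0331] [ 0.6468 -0.4334  0.0331]
bottle [ 0.429  -0.4621  0.0697] [ 0.4291 -0.462   0.0697]
48.0 [0.2952 0.8865 0.428 ]
```

The lid's top is flat at 0.085–0.087 m, which means shut. The timer, rack and bottle haven't moved, and the arm is clear.

```bash
python3 -c "
from plant import *
job_done()"
```

```text
the job is handed in; nothing more can be done
```

The meter is in its pocket, flush and the right way round, the lid is shut, and I handed the job in at about 48 s of the 61 s.

**What went wrong:**
- **Lid knocked shut:** my first move swept the gripper through the open lid and closed it before the meter was in. I reopened it by hooking a latch with a fingertip. The first try slipped and the lid fell shut again. The second got it to about 1.69 rad.
- **Force peak:** during the first reopening try the wrist force reached about 54 N through the fingertips, below the 120 N wrist limit. I did not measure the force of the first collision, so I can't rule out that it broke the 40 N limit on the arm or gripper body.
- **Tilted push:** the first push tipped the meter sideways in the pocket. A push on the high side levelled it, and a push in the middle seated it.

**Last checks:**
- **Meter:** before I closed the lid, its top face read 57–58 mm high at six points, against 57 mm for the foam, with the head towards the case's +x. I did not re-measure its horizontal position once seated. It matched the pocket to under 1 mm before I lowered it, and the pocket leaves only 2 mm of play.
- **Lid:** its top is flat at 85–87 mm, against 86 mm when shut.
- **Timer, rack and bottle:** all within 0.5 mm of where they started.
- **Arm:** clear of everything at hand-in.

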